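Refit the control knob of a desk radio and hold it pressed

TASK

Put the radio's control back together: lay the brass trim ring over the control post on top of the radio so that it lies flat, and let go of it; then turn the black knob until the flat in its bore matches the flat of the D-shaped shaft and push it fully home on the shaft. The control is also the start button, so press the knob down as far as it goes and keep it pressed: finish while you are still holding it down with the gripper. Leave the mug, the glue stick and the spectacle case where they are.

Things in the scene. Friction and masses are not known exactly. Their poses are not given: they have to be found in the camera images.
- radio: Desk radio, dark wooden case 120 mm deep (x), 220 mm wide (y), its flat top 115 mm above the desk; it stands firm. Origin: centre of its underside; x to its back, y to its left end as seen from the robot, whom the grille faces at yaw 0. The control post stands on top, 55 mm to the -y side of the centre; nothing else on the top rises over 2 mm.
- post_foot (a point): Point on the radio's top surface, on the axis of the control post; axes as the radio's (z up). Around it stands a fixed dark steel bush, 14 mm in diameter, 7 mm high, its upper edge bevelled to 11 mm; the shaft rises through the bush.
- shaft_tip (a point): Centre of the upper end of the white control shaft, 30 mm above the radio's top (23 mm above the bush) when not pressed. The shaft is a D 10 mm in diameter, edge bevelled 0.4 mm; its flat lies 1.5 mm from the axis along its whole length, and x points out through that flat (z up). The shaft can be turned (stiff: 0.03 N m) and sinks when pressed (joint plunger).
- shaft: The same white D-shaft; origin at the level of the radio's top on the axis, x axis out through the flat, z up.
- plunger (a joint): How far the shaft is pressed into the radio, in m: 0 at rest, 0.004 at the stop. A spring pushes it back up: about 3 N starts it moving, about 6 N holds it at the stop; it springs up when let go.
- trim_ring: Flat brass ring plate, 52 mm outside diameter, hole 17 mm, 8 mm thick, about 60 g, lying on the desk. Origin: centre of its underside, z up. Any yaw will do.
- knob: Round black knob, 40 mm in diameter, 28 mm high, about 70 g, standing on the desk on its open side. Origin: centre of its underside, z up. A white line on its top and side marks +x. Home on the shaft its underside is 14 mm above the radio's top (10 mm when pressed to the stop), clear of the ring.
- knob_seat (a point): Centre of the closed end of the knob's bore, 16 mm above the underside, axes as the knob's; it meets the shaft tip when home. The bore, open below, is a D 11 mm in diameter, mouth bevelled 2 mm; its flat lies 1.9 mm from the axis on the +x side. It goes on only with its +x the way of the shaft's +x: freely within 0.1 rad; farther off it jams or stays on top.
- mug: White mug, 82 mm in diameter, 92 mm high, standing upright; leave it. Origin: centre of its underside.
- glue_stick: White glue stick with a blue band, 28 mm in diameter, 98 mm high, standing upright; leave it. Origin: centre of its underside.
- spectacle_case: Black spectacle case, 62 x 155 x 36 mm (x, y, z), lying on the desk; leave it. Origin: centre of its underside.
Not all that is in view belongs to the job. What is meant by the knob is not brown, orange or turquoise, and is the smaller of those in its own colour.

How it is judged:
By the outcome, as a careful person would: the job done as asked, in the order asked, and still so for the second after the job is handed in, while the arm keeps its last pose, push and grip.
It also fails if it takes over 67 s, if anything falls off the work surface, if the arm or the gripper's body presses on something with over 40 N, if the wrist force passes 120 N, or if a joint passes its speed limit or range.

ROBOT

A 6-joint arm with a two-finger parallel gripper is mounted at the origin on the work surface. World frame = base frame: x ahead of the robot, y to its left, z up, the work surface at z = 0. Lengths are in mm, angles in rad, forces in N, time in s.
With the tool pointing down it reaches from about 350 to 775 mm from the base axis. Payload 5.5 kg.
Tool frame: the origin (TCP) lies midway between the tips of the shut fingers; the grasp point (between the pads) lies 19 mm behind it; z points along the fingers, y is the line along which they close (so a half turn about z gives the same grasp; the last joint's range is limited). The gripper opens to 85 mm and grips with 20 to 120 N. Pads are 22 mm wide; open, the fingers measure 114 mm over their backs; the gripper's body (76 mm by 85 mm) begins 54 mm behind the grasp point. The pads swing forward as they close: fully open they stand 13 mm farther back than shut.
Start: joints at [1.063, 0.313, 0.046, 1.304, 0, 1.431], TCP at [206.778, 536.581, 191.823] pointing down, gripper open.
Joint ranges: [-2.76, 2.76], [-0.86, 1.69], [-1.03, 1.26], [-2.2, 2.34], [-1.47, 1.5], [-3.14, 3.14]. Speed limits (rad/s): [2.57, 2.57, 3.14, 3.14, 3.14, 3.14].

INTERFACE

Orientations are given as a unit quaternion [x, y, z, w].
In Python, from plant import status, vision, workorder gives the robot as it stands.
- The arm moves only by the tool send_rows, never from a script. Its argument "increments" is text: rows parted by semicolons, each of 7 numbers parted by spaces: the opening, from 0 (shut) to 1 (fully open), then the shift along the tool's x, y, z in units of 40 mm (1.0 is 40 mm), then the turn, a rotation vector about the tool's x, y, z in units of 10 degrees (1.0 is 10 degrees). A call has 1 to 8 rows; each row shifts and turns the commanded pose from where the row before left it, along the tool's axes as they then stand; what a row does not reach is not made up. A row lasts 1/8 s, in which the tool goes at most 62.5 mm and 10.7 degrees, less where a joint would pass 70% of its speed; a pose out of reach is approached as far as the arm can. A call is refused whole if a number of a shift passes 1 or a number of a turn 1, either way. A call with a gripper value outside its range is refused whole. The fingers move at their own pace and stop on an object; "force" is the grip in N (left out, the last holds). Time passes only in rows, so rows that do not move let the fingers close. It gives the time, the measured TCP pose, the force, the opening and the grip force at its end, in the units of the state.
- status.get_state(): the state, without advancing time (a new reading comes with each control period).
- vision.capture(name): name is "side" or "top" or "wrist"; returns a dict with "image" (480x640x3 uint8, red, green, blue), "camera_matrix" (3x3 intrinsics, pixels), "T" (4x4, takes a point from camera to world coordinates); the wrist camera has in their place "mount" (4x4, takes a point from camera to tool coordinates, whose origin is the TCP and whose axes are the flange's). Camera axes: x right, y up, looking along -z (the intrinsics and any distortion apply to the point x, -y, -z); pixel columns grow to the right and rows downward; lengths in mm; the calibration is good to about 2 mm. The wrist camera is an equidistant fisheye: a pixel r from the principal point sees the ray r / f radians off the axis. A picture is of the moment at which its call begins: read the wrist's pose just before it. There is no depth.
- workorder.finish_job(): hands the job in; it is judged then, once.
The state is a dict: "time": time; "joints": joint angles; "joint_velocities": joint speeds; "joint_torque": joint torques, N m; "position": TCP position; "eef_rot": TCP orientation; "contact_force": force on the tool from outside, world axes, zero at the start; "wrist_torque": the same for the moment, N m; "width": finger opening in mm; "grip_force": force on a finger pad.
Only numpy, scipy, OpenCV 4.12 (cv2) and the standard library are available. Lean on these libraries where they do the work, as an engineer would, in place of code of your own. Each camera call takes 0.05 s, during which the arm holds its last target. There are 200 camera calls.

## Working session

There is one attempt and no reset: what is moved stays moved. The work goes in short steps, Python scripts to look and compute and a tool call to move; the robot and the scene stay as the last step left them, time stands still between calls to the robot, and variables do not carry over. Pictures are saved under pics/ and viewed, at most 10 in all, crops included, and the job is handed in when it is done.

Besides the shell and the picture viewer there is one more tool, called by a JSON object that holds its "fn" and its "kwargs", one argument or row to a line. send_rows: Moves the arm, as the interface text tells. Its arguments: {"type":"object","properties":{"increments":{"type":"string"},"force":{"type":"number"}},"required":["increments"]}

```bash
ls; mkdir -p pics; cat > h.py <<'E'
import numpy as np, cv2
from plant import status, vision, workorder
def cap(n):
    s=status.get_state(); c=vision.capture(n); return s,c
def save(n,im): cv2.imwrite('pics/'+n+'.png',cv2.cvtColor(im,cv2.COLOR_RGB2BGR))
E
python3 - <<'E'
from h import *
for n in('side','top','wrist'):
    s,c=cap(n); save(n+'0',c['image']); print(n,{k:np.round(v,3).tolist() if k!='image' else 0 for k,v in c.items()})
print(s)
E
```

```text
pics
side {'image': 0, 'camera_matrix': [[564.29, 0.0, 309.167], [0.0, 564.29, 225.574], [0.0, 0.0, 1.0]], 'T': [[0.723, 0.365, -0.586, 20.945], [-0.69, 0.413, -0.595, -692.135], [0.024, 0.834, 0.551, 658.61], [0.0, 0.0, 0.0, 1.0]]}
top {'image': 0, 'camera_matrix': [[460.746, 0.0, 318.421], [0.0, 460.746, 243.422], [0.0, 0.0, 1.0]], 'T': [[-0.028, 0.992, -0.124, 485.05], [-1.0, -0.028, 0.007, -95.789], [0.003, 0.124, 0.992, 960.052], [0.0, 0.0, 0.0, 1.0]]}
wrist {'image': 0, 'camera_matrix': [[371.648, 0.0, 317.967], [0.0, 371.648, 244.502], [0.0, 0.0, 1.0]], 'mount': [[-0.0, 0.965, 0.264, 67.001], [1.0, 0.001, -0.001, -0.432], [-0.001, 0.264, -0.965, -182.64], [0.0, 0.0, 0.0, 1.0]]}
{'time': 0.1, 'joints': array([ 1.06340136e+00,  3.13938247e-01,  4.50831230e-02,  1.30360744e+00,
       -1.22616349e-05,  1.43121032e+00]), 'joint_velocities': array([-0.00042577, -0.00189369,  0.00232023,  0.00021191, -0.00017228,
       -0.00023555]), 'joint_torque': array([ 2.31988575e-03, -4.81725240e+01,  2.99244332e+01,  1.27540759e-02,
       -2.07869712e-04,  9.13221498e-06]), 'position': array([206.49974855, 536.07377304, 190.98686586]), 'eef_rot': array([ 1.82869531e-01,  9.83136837e-01, -7.91855318e-04, -2.59017315e-04]), 'contact_force': array([ 0.61200081,  0.33897518, -0.2631851 ]), 'wrist_torque': array([ 0.01553855,  0.03725156, -0.07127136]), 'grip_force': 0.0, 'width': 85.27847050009022}
```

View pics/top0.png

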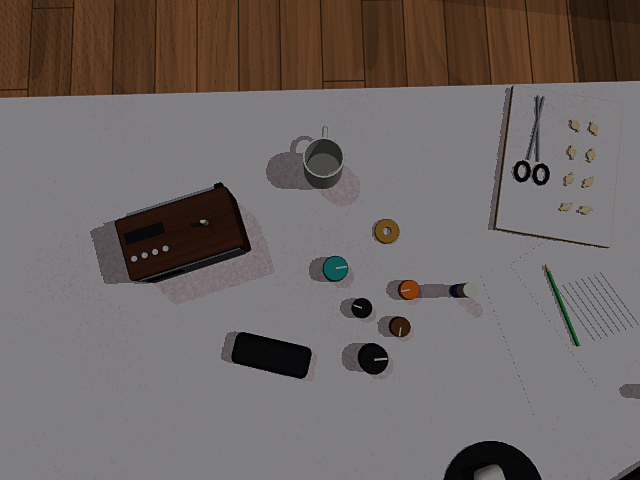

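View pics/side0.png

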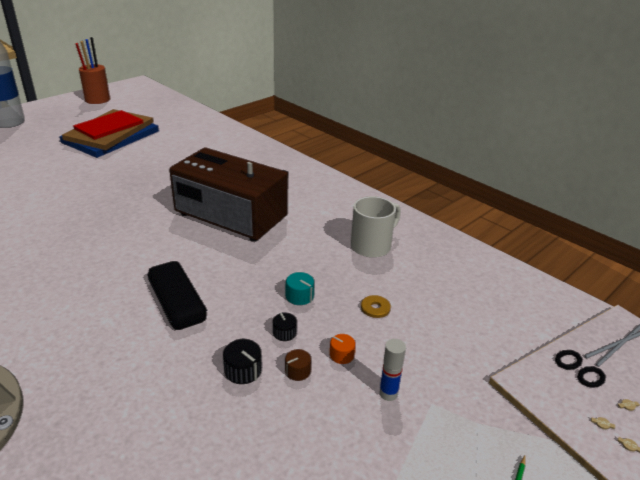

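The knob candidates in the top view are turquoise (335,268), small black (362,307), large black (373,359), orange (409,290) and brown (400,326). The description points to the small black one at (362,307). The other things I need are the ring at (387,231), the shaft at about (204,222), and the radio at about (185,232). In the side view the knob is at (285,326), the ring at (376,306) and the shaft tip at (250,163).

```bash
cat >> h.py <<'E'
def ray(c,uv):
    K=c['camera_matrix'];T=c['T'];x=np.linalg.solve(K,[uv[0],uv[1],1.]);d=T[:3,:3]@[x[0],-x[1],-x[2]];return T[:3,3],d/np.linalg.norm(d)
def plane(c,uv,z):
    o,d=ray(c,uv);return o+d*(z-o[2])/d[2]
def tri(rs):
    A=sum(np.eye(3)-np.outer(d,d) for o,d in rs);b=sum((np.eye(3)-np.outer(d,d))@o for o,d in rs)
    p=np.linalg.solve(A,b);return p,max(np.linalg.norm(np.cross(p-o,d)) for o,d in rs)
E
python3 - <<'E'
from h import *
np.set_printoptions(precision=1,suppress=True)
_,t=cap('top');_,s=cap('side')
for n,a,b in [('knobtop',(362,307),(285,320)),('big',(373,359),(242,352)),('ring',(387,231),(376,306)),('tip',(206,223),(250,163)),('turq',(335,268),(300,281)),('glue',(470,290),(395,345)),('mug',(324,160),(374,210))]:
    print(n,*tri([ray(t,a),ray(s,b)]))
print(plane(t,(490,470),0),plane(s,(0,400),0))
im=cv2.cvtColor(t['image'],cv2.COLOR_RGB2BGR)
a=cv2.resize(im[180:300,100:260],None,fx=5,fy=5,interpolation=cv2.INTER_CUBIC)
si=cv2.cvtColor(s['image'],cv2.COLOR_RGB2BGR)
b=cv2.resize(im[215:375,320:430],None,fx=3,fy=3,interpolation=cv2.INTER_CUBIC)
d=cv2.resize(si[140:250,160:300],None,fx=3,fy=3,interpolation=cv2.INTER_CUBIC)
o=np.zeros((580,800,3),np.uint8);o[:480,:330]=b
d=cv2.convertScaleAbs(d,alpha=1.5);o[:330,350:770]=d;
cv2.imwrite('pics/crop1.png',o)
E
```

```text
knobtop [ 470.8 -185.9   28.4] 0.18962706329203638
big [ 370.1 -202.6   38.9] 0.6550909440493593
ring [ 626.9 -247.1    5.8] 0.5922311867348975
tip [629.5  97.4 148.7] 0.9588815925436466
turq [ 550.5 -134.6   34.8] 0.8204562995141654
glue [ 497.7 -381.3  100.3] 0.5549643672781666
mug [ 758.9 -118.1   87.3] 1.20864878740696
[ 143.4 -429.2    0. ] [ 82.2 -14.9   0. ]
```

View pics/crop1.png

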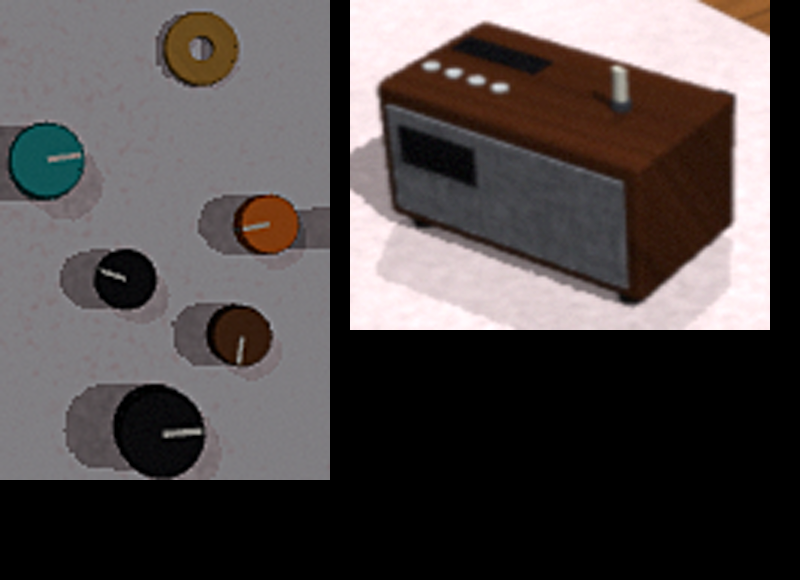

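View pics/wrist0.png

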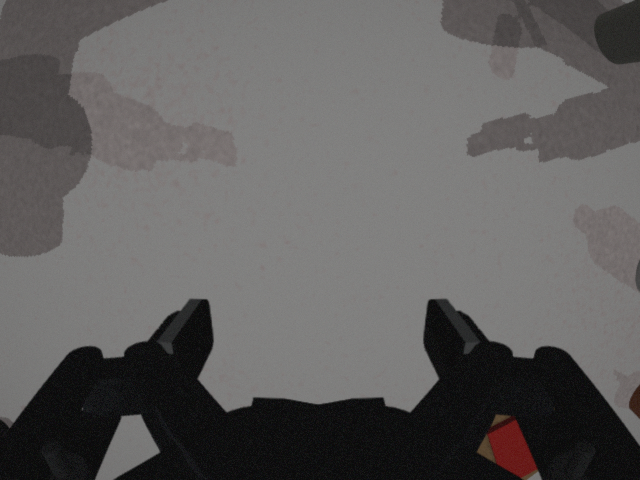

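The crop confirms the small black knob: about 40 mm across, 28 mm tall, at (471,-186). The shaft stands at about (629,97) and its tip measures about 149 mm high. The wrist view shows only bare desk and the fingers. Next I move over the shaft.

{"fn": "send_rows", "kwargs": {
  "increments": "1 -0.95 -0.43 0 0 0 0;1 -0.95 -0.43 0 0 0 0;1 -0.95 -0.43 0 0 0 0;1 -0.95 -0.43 0 0 0 0;1 -0.95 -0.43 0 0 0 0;1 -0.95 -0.43 0 0 0 0;1 -0.95 -0.43 0 0 0 0;1 -0.95 -0.43 0 0 0 0"
}}

```text
time: 1.25
position: [441.8, 297.8, 191.8]
eef_rot: [0.183, 0.983, 0.0, 0.0]
contact_force: [0.4, 1.2, 0.9]
width: 85.2
grip_force: 0.0
```

{"fn": "send_rows", "kwargs": {
  "increments": "1 -0.95 -0.43 0 0 0 0;1 -0.95 -0.43 0 0 0 0;1 -0.95 -0.43 0 0 0 0;1 -0.95 -0.43 0 0 0 0;1 -0.95 -0.43 0 0 0 0;1 -0.95 -0.43 0 0 0 0;1 -0.95 -0.43 0 0 0 0;1 0 0 0 0 0 0"
}}

```text
time: 2.25
position: [647.4, 88.4, 190.6]
eef_rot: [0.185, 0.983, -0.0, -0.0]
contact_force: [-0.7, 0.2, -0.4]
width: 85.5
grip_force: 0.0
```

```bash
cat >> h.py <<'E'
from scipy.spatial.transform import Rotation as Ro
np.set_printoptions(precision=2,suppress=True)
def pose(s):
    T=np.eye(4);T[:3,:3]=Ro.from_quat(s['eef_rot']).as_matrix();T[:3,3]=s['position'];return T
def wray(s,c,uv):
    K=c['camera_matrix'];v=np.array(uv,float)-K[:2,2];r=np.hypot(*v);th=r/K[0,0];k=np.sin(th)/max(r,1e-9)
    T=pose(s)@c['mount'];d=T[:3,:3]@[v[0]*k,-v[1]*k,-np.cos(th)];return T[:3,3],d
def wproj(s,c,p):
    K=c['camera_matrix'];T=pose(s)@c['mount'];q=T[:3,:3].T@(np.array(p)-T[:3,3]);q=np.array([q[0],-q[1],-q[2]])
    n=np.hypot(q[0],q[1]);r=np.arctan2(n,q[2])*K[0,0];return K[:2,2]+q[:2]/n*r
def wplane(s,c,uv,z):
    o,d=wray(s,c,uv);return o+d*(z-o[2])/d[2]
def go(s,p):  # shift in tool axes, units of 40 mm
    return pose(s)[:3,:3].T@(np.array(p)-s['position'])/40
def az(s): x=pose(s)[:3,0];return np.degrees(np.arctan2(x[1],x[0]))
E
python3 - <<'E'
from h import *
s,c=cap('wrist');print(s['position'],s['eef_rot'],s['joints'],az(s))
uv=wproj(s,c,[629,97,146]);print(uv)
u,v=uv.astype(int);im=c['image'];save('w1',cv2.resize(im[max(0,v-60):v+60,u-80:u+80],None,fx=5,fy=5,interpolation=cv2.INTER_CUBIC))
np.save('w1.npy',im)
E
```

```text
[647.45  88.37 190.63] [ 0.18  0.98 -0.   -0.  ] [ 0.01  0.47  0.28  1.38 -0.    0.38] 158.71887636138754
[320.53 220.65]
```

View pics/w1.png

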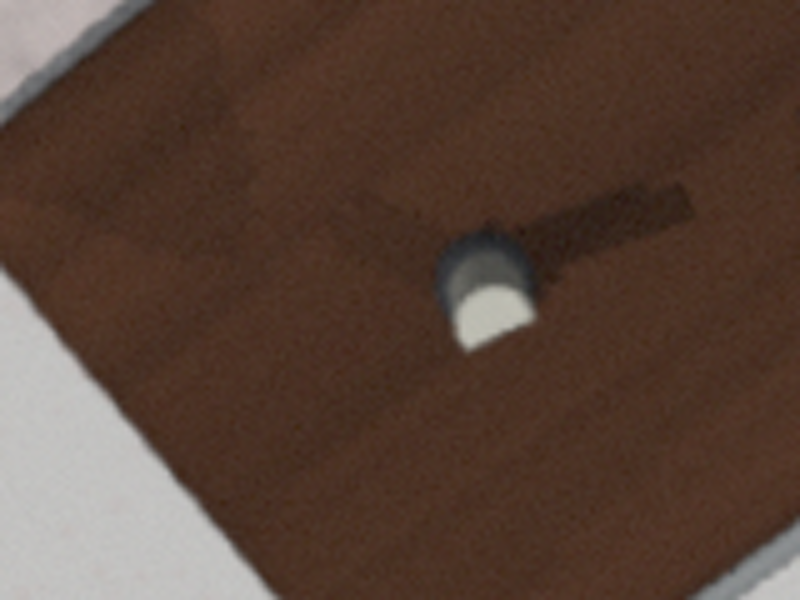

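The picture shows the D tip clearly. Its flat runs from crop (467,352) to (535,318), which is image pixels (333,230) to (347,224), and faces down-right.

```bash
cat >> h.py <<'E'
def dtip(s,c,guess,z=145.,R=22):
    u,v=np.round(wproj(s,c,guess)).astype(int);g=cv2.cvtColor(c['image'],cv2.COLOR_RGB2HSV)
    x0,y0=u-R,v-R;k=8;g=cv2.resize(g[y0:y0+2*R,x0:x0+2*R],None,fx=k,fy=k,interpolation=cv2.INTER_CUBIC)
    m=((g[...,2]>135)&(g[...,1]<70)).astype(np.uint8)
    cs=cv2.findContours(m,0,cv2.CHAIN_APPROX_NONE)[0];cn=min([q for q in cs if cv2.contourArea(q)>1500],key=lambda q:np.linalg.norm(q.mean(0)-R*k))
    h=cv2.approxPolyDP(cv2.convexHull(cn),5,True)[:,0];n=np.roll(h,-1,0);i=np.argmax(np.linalg.norm(h-n,axis=1))
    px=lambda p:(np.array(p,float)+.5)/k-.5+[x0,y0]
    M=cv2.moments(cn);cen=px([M['m10']/M['m00'],M['m01']/M['m00']])
    a,b=[wplane(s,c,px(q),z) for q in(h[i],n[i])];C=wplane(s,c,cen,z)
    t=(b-a)/np.linalg.norm(b-a);nn=np.array([t[1],-t[0],0]);nn*=np.sign(nn@((a+b)/2-C))
    ctr=C-0  # D centroid lies behind axis
    P=np.array([wplane(s,c,px(q),z) for q in cn[:,0]]);w=(P@nn).max()-(P@nn).min();l=(P@t).max()-(P@t).min()
    return dict(cen=cen,C=C+nn*1.37,yaw=np.degrees(np.arctan2(nn[1],nn[0])),w=w,l=l,flat=np.linalg.norm(b-a),area=M['m00']/k/k)
E
python3 - <<'E'
from h import *
from plant import status
s,c=cap('wrist');print(dtip(s,c,[627,89,145]))
E
```

```text
Traceback (most recent call last):
  File "h.py", line 32, in dtip
    cs=cv2.findContours(m,0,cv2.CHAIN_APPROX_NONE)[0];cn=min([q for q in cs if cv2.contourArea(q)>1500],key=lambda q:np.linalg.norm(q.mean(0)-R*k))
                                                         ~~~^^^^^^^^^^^^^^^^^^^^^^^^^^^^^^^^^^^^^^^^^^^^^^^^^^^^^^^^^^^^^^^^^^^^^^^^^^^^^^^^^^^^^^^
ValueError: min() iterable argument is empty
```

{"fn": "send_rows", "kwargs": {
  "increments": "1 0.2 -0.98 0.3 0 0 0;1 0.2 -0.5 0.3 0 0 0;1 0 0 0 0 0 0"
}}

```text
time: 2.72
position: [607.3, 41.8, 167.4]
eef_rot: [0.183, 0.983, 0.0, -0.001]
contact_force: [0.3, 0.5, -0.2]
width: 85.2
grip_force: 0.0
```

```bash
python3 - <<'E'
from h import *
s,c=cap('wrist');r=dtip(s,c,[627,89,145]);print(s['position'],r)
u,v=np.round(r['cen']).astype(int);save('w2',cv2.resize(c['image'][v-20:v+20,u-20:u+20],None,fx=8,fy=8))
E
```

```text
Traceback (most recent call last):
  File "h.py", line 32, in dtip
    cs=cv2.findContours(m,0,cv2.CHAIN_APPROX_NONE)[0];cn=min([q for q in cs if cv2.contourArea(q)>1500],key=lambda q:np.linalg.norm(q.mean(0)-R*k))
                                                         ~~~^^^^^^^^^^^^^^^^^^^^^^^^^^^^^^^^^^^^^^^^^^^^^^^^^^^^^^^^^^^^^^^^^^^^^^^^^^^^^^^^^^^^^^^
ValueError: min() iterable argument is empty
```

```bash
python3 - <<'E'
from h import *
s,c=cap('wrist')
s1=dict(position=np.array([647.45,88.37,190.63]),eef_rot=Ro.from_matrix(pose(s)[:3,:3]).as_quat());c1=dict(c);c1['image']=np.load('w1.npy')
# exact first yaw 158.72
s1['eef_rot']=(Ro.from_euler('z',158.719-az(s),degrees=True)*Ro.from_quat(s['eef_rot'])).as_quat()
g=wplane(s1,c1,(339.4,223.6),145);print('guess',g)
im=c1['image'];print(im[224,335:345],wproj(s,c,g))
r1=dtip(s1,c1,g);print(r1)
r2=dtip(s,c,g,R=30);print(r2)
print(tri([wray(s1,c1,r1['cen']),wray(s,c,r2['cen'])]))
E
```

```text
guess [635.27 107.34 145.  ]
[[188 187 179]
 [186 187 176]
 [190 188 178]
 [187 187 177]
 [187 186 175]
 [186 184 176]
 [189 187 177]
 [183 181 174]
 [170 170 159]
 [156 154 145]] [434.81 263.95]
{'cen': array([337.57, 222.43]), 'C': array([635.52, 106.63, 145.  ]), 'yaw': np.float64(4.1731942133035185), 'w': np.float64(6.415759012493709), 'l': np.float64(9.64071896251933), 'flat': np.float64(7.902134255905649), 'area': 123.4609375}
{'cen': array([433.  , 263.09]), 'C': array([635.68, 106.53, 145.  ]), 'yaw': np.float64(5.19147963252239), 'w': np.float64(6.527696687845719), 'l': np.float64(9.988264400788324), 'flat': np.float64(8.258674200103666), 'area': 126.4375}
(array([634.22, 106.46, 145.03]), np.float64(0.09991374372394833))
```

Two wrist views put the tip at z = 145.0, as it must be. The shaft axis is at about (635.6,106.6) and the flat's yaw is about 4.7°. Next the ring.

{"fn": "send_rows", "kwargs": {
  "increments": "1 -0.45 -0.82 0 0 0 0;1 -0.45 -0.82 0 0 0 0;1 -0.45 -0.82 0 0 0 0;1 -0.45 -0.82 0 0 0 0;1 -0.45 -0.82 0 0 0 0;1 -0.45 -0.82 0 0 0 0;1 -0.45 -0.82 0 0 0 0;1 -0.45 -0.82 0 0 0 0"
}}

```text
time: 3.82
position: [651.2, -255.4, 168.5]
eef_rot: [0.182, 0.983, -0.0, 0.001]
contact_force: [0.4, 0.4, -0.4]
width: 85.2
grip_force: 0.0
```

```bash
cat >> h.py <<'E'
def ell(c,lo,hi,uv=None,amin=300,inner=False):
    m=cv2.inRange(cv2.cvtColor(c['image'],cv2.COLOR_RGB2HSV),np.array(lo),np.array(hi))
    cs,hh=cv2.findContours(m,cv2.RETR_CCOMP,cv2.CHAIN_APPROX_NONE)
    cs=[q for q,h in zip(cs,hh[0]) if cv2.contourArea(q)>amin and (h[3]>=0)==inner]
    return [(cv2.fitEllipse(q),cv2.contourArea(q)) for q in cs]
E
python3 - <<'E'
from h import *
s,c=cap('wrist');print(s['position'],az(s))
np.save('w3.npy',c['image'])
for i in(False,True):
  for e,a in ell(c,(12,90,60),(32,255,255),inner=i,amin=150): print(i,e,a,wplane(s,c,e[0],8))
save('w3',c['image'])
E
```

```text
[ 651.19 -255.38  168.52] 159.02636269811157
False ((504.947509765625, 442.9112548828125), (47.042503356933594, 53.588714599609375), 150.53018188476562) 1798.0 [1048.77 -120.32    8.  ]
False ((613.9712524414062, 363.71014404296875), (64.90643310546875, 86.46249389648438), 9.286856651306152) 3530.5 [1001.75   75.5     8.  ]
False ((319.32977294921875, 189.2901153564453), (53.50086212158203, 54.02190017700195), 85.10520935058594) 2267.5 [ 627.36 -244.98    8.  ]
False ((229.349609375, 80.13069915771484), (39.92475128173828, 40.8340950012207), 74.70835876464844) 1206.5 [ 500.05 -285.16    8.  ]
False ((222.93142700195312, 7.2465972900390625), (17.81740951538086, 38.541709899902344), 85.72493743896484) 464.0 [ 427.14 -265.69    8.  ]
True ((319.37646484375, 189.34901428222656), (18.947593688964844, 19.351842880249023), 95.53157043457031) 285.5 [ 627.43 -244.96    8.  ]
```

View pics/w3.png

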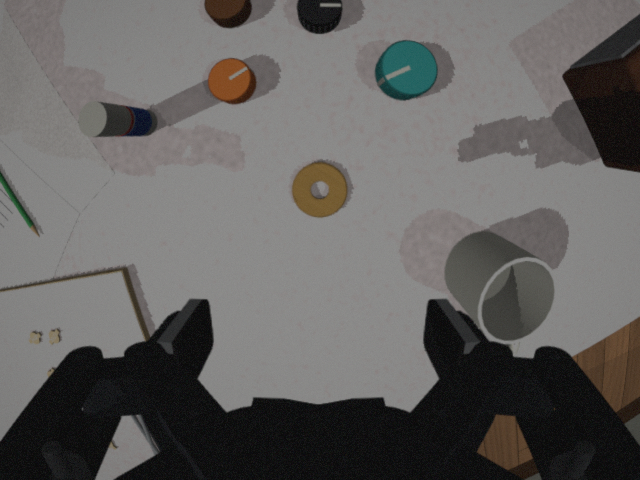

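The ring is at image (319,189) with no fingers over it, the mug is at the right (520,300), and the small black knob is at the top (320,10). Now I move down over the ring and take a second view for height.

{"fn": "send_rows", "kwargs": {
  "increments": "0.75 0.22 0.01 0.8 0 0 0;0.75 0.22 0.01 0.8 0 0 0;0.75 0.21 0.01 0.8 0 0 0;0.75 0 0 0.2 0 0 0;0.75 0 0 0 0 0 0"
}}

```text
time: 4.5
position: [626.8, -244.3, 64.3]
eef_rot: [0.182, 0.983, 0.0, 0.0]
contact_force: [0.6, 0.1, 0.3]
width: 64.1
grip_force: 0.0
```

```bash
python3 - <<'E'
from h import *
s,c=cap('wrist');print(s['position'],az(s),s['width'])
L=ell(c,(12,90,60),(32,255,255),inner=False,amin=1500)
for e,a in L: print(e,a,wplane(s,c,e[0],8))
E0=min(L,key=lambda q:abs(q[0][0][0]-319)+abs(q[0][0][1]-230))[0]
s1=dict(position=np.array([651.19,-255.38,168.52]),eef_rot=(Ro.from_euler('z',159.03-az(s),degrees=True)*Ro.from_quat(s['eef_rot'])).as_quat())
print(tri([wray(s1,c,(319.33,189.3)),wray(s,c,E0[0])]))
p=wplane(s,c,E0[0],8);print(go(s,[p[0],p[1],-1]))
E
```

```text
[ 626.84 -244.31   64.27] 158.98322947730426 64.09942446306925
((317.5501403808594, 246.67282104492188), (73.54851531982422, 75.1368637084961), 92.07601928710938) 4339.0 [ 626.51 -244.72    8.  ]
((188.9358367919922, 96.26493072509766), (57.1196174621582, 59.337459564208984), 40.361106872558594) 2461.5 [ 500.54 -286.77    8.  ]
(array([ 627.72, -245.15,    3.43]), np.float64(0.03356474347903247))
[ 0.01 -0.01  1.63]
```

{"fn": "send_rows", "kwargs": {
  "increments": "0.75 0.01 -0.01 0.8 0 0 0;0.75 0 0 0.55 0 0 0;0.75 0 0 0.15 0 0 0;0.75 0 0 0.1 0 0 0;0.75 0 0 0 0 0 0"
}}

```text
time: 5.18
position: [626.3, -245.4, 0.9]
eef_rot: [0.183, 0.983, -0.0, 0.001]
contact_force: [0.0, 0.4, 0.2]
width: 63.9
grip_force: 0.0
```

{"fn": "send_rows", "kwargs": {
  "increments": "0.72 0 0 0.05 0 0 0;0.5 0 0 0 0 0 0;0.5 0 0 0 0 0 0;0.5 0 0 0 0 0 0",
  "force": 40
}}

```text
time: 5.68
position: [625.4, -245.0, -2.1]
eef_rot: [0.183, 0.983, 0.0, 0.0]
contact_force: [-0.5, -0.3, -0.1]
width: 42.4
grip_force: 0.0
```

The fingers went past 52 mm without gripping, so I look.

```bash
python3 - <<'E'
from h import *
s,c=cap('wrist');print(s['position'],s['width'],s['contact_force'])
save('w4',c['image'])
for e,a in ell(c,(12,90,60),(32,255,255),inner=False,amin=1500):print(e,a,wplane(s,c,e[0],8))
E
```

```text
[ 625.39 -245.01   -2.1 ] 42.41903258494424 [-0.47 -0.34 -0.06]
((319.7153625488281, 283.3642272949219), (95.33706665039062, 101.1236572265625), 90.03408813476562) 7563.5 [ 625.78 -244.54    8.  ]
((146.16221618652344, 83.15958404541016), (74.7359619140625, 85.2887954711914), 54.181705474853516) 4408.5 [ 499.9  -287.21    8.  ]
```

View pics/w4.png

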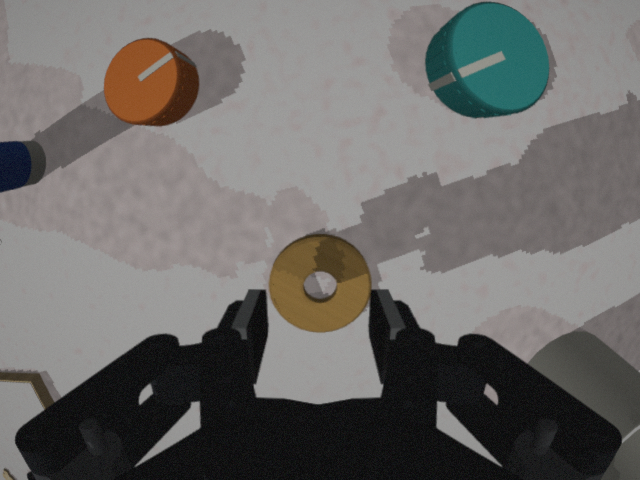

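```bash
python3 - <<'E'
from h import *
s,c=cap('wrist');T=pose(s)
for x in(-11,0,11):
  for z in(0,-5,-10,-15,-20,-30):
    print(x,z,[wproj(s,c,(T@[x,y,z,1])[:3]) for y in(-21.2,21.2)])
E
```

```text
-11 0 [array([278.85, 295.19]), array([358.14, 295.13])]
-11 -5 [array([277.92, 298.93]), array([359.11, 298.86])]
-11 -10 [array([276.95, 302.85]), array([360.13, 302.78])]
-11 -15 [array([275.94, 306.96]), array([361.19, 306.88])]
-11 -20 [array([274.87, 311.27]), array([362.3 , 311.19])]
-11 -30 [array([272.59, 320.57]), array([364.7 , 320.48])]
0 0 [array([278.11, 275.92]), array([358.89, 275.86])]
0 -5 [array([277.13, 279.28]), array([359.91, 279.21])]
0 -10 [array([276.11, 282.8 ]), array([360.98, 282.73])]
0 -15 [array([275.03, 286.5 ]), array([362.1 , 286.42])]
0 -20 [array([273.9 , 290.39]), array([363.28, 290.31])]
0 -30 [array([271.47, 298.82]), array([365.83, 298.73])]
11 0 [array([277.42, 255.9 ]), array([359.58, 255.84])]
11 -5 [array([276.39, 258.81]), array([360.65, 258.75])]
11 -10 [array([275.32, 261.87]), array([361.78, 261.81])]
11 -15 [array([274.18, 265.1 ]), array([362.96, 265.03])]
11 -20 [array([272.99, 268.5 ]), array([364.2 , 268.43])]
11 -30 [array([270.41, 275.89]), array([366.9 , 275.81])]
```

The fingers hover. The gap of 105 px at 42.4 mm puts the tips about 150 mm from the camera, while the ring is about 190 mm away, so the tips stand some 40 mm higher than the reported TCP suggests. I reopen and lower carefully, watching the force.

{"fn": "send_rows", "kwargs": {
  "increments": "0.75 0 0 0 0 0 0;0.75 0 0 0 0 0 0;0.75 0 0 0.1 0 0 0;0.75 0 0 0.1 0 0 0;0.75 0 0 0 0 0 0"
}}

```text
time: 6.4
position: [624.8, -244.7, -11.0]
eef_rot: [0.183, 0.983, 0.0, -0.001]
contact_force: [0.2, -0.6, 0.2]
width: 63.8
grip_force: 0.0
```

{"fn": "send_rows", "kwargs": {
  "increments": "0.75 0 0 0.15 0 0 0;0.75 0 0 0.15 0 0 0;0.75 0 0 0.1 0 0 0;0.75 0 0 0 0 0 0"
}}

```text
time: 6.9
position: [624.9, -244.7, -26.9]
eef_rot: [0.183, 0.983, 0.0, -0.001]
contact_force: [-0.4, -0.1, -0.6]
width: 63.6
grip_force: 0.0
```

```bash
python3 - <<'E'
from h import *
s,c=cap('wrist');print(s['position'],s['width'],s['contact_force'])
for e,a in ell(c,(12,90,60),(32,255,255),inner=False,amin=1500)+ell(c,(12,90,60),(32,255,255),inner=True,amin=300):print(e,a,wplane(s,c,e[0],8))
m=(c['image'].max(2)<75).astype(np.uint8)
for v in(290,300,310,320): print(v,np.where(np.diff(m[v].astype(int)))[0])
E
```

```text
[ 624.89 -244.74  -26.88] 63.636634488112975 [-0.39 -0.09 -0.61]
((319.9005432128906, 304.4676818847656), (105.31709289550781, 115.13063049316406), 88.56100463867188) 9520.0 [ 625.52 -244.43    8.  ]
((117.18663024902344, 75.93611907958984), (80.7279052734375, 96.07720184326172), 25.127084732055664) 5541.0 [ 498.14 -289.33    8.  ]
((319.3832092285156, 307.182861328125), (34.619773864746094, 38.51124954223633), 73.473388671875) 1038.5 [ 626.66 -245.11    8.  ]
290 [264 267 270 271 272 273 281 282 290 291 299 300 305 306 307 310 311 315
 316 318 319 320 322 326 327 328 330 331 333 335 337 339 349 351 357 358
 359 360]
300 [215 238 262 264 375 377 397 420]
310 [198 239 262 263 301 302 396 437]
320 [192 240 305 317 321 333 395 443]
```

{"fn": "send_rows", "kwargs": {
  "increments": "0.75 0 0 0.1 0 0 0;0.75 0 0 0.1 0 0 0;0.75 0 0 0.08 0 0 0;0.75 0 0 0 0 0 0"
}}

```text
time: 7.45
position: [625.0, -244.8, -37.9]
eef_rot: [0.183, 0.983, 0.0, -0.0]
contact_force: [0.4, 0.4, -0.2]
width: 64.3
grip_force: 0.0
```

{"fn": "send_rows", "kwargs": {
  "increments": "0.75 0.02 0 0.05 0 0 0;0.75 0 0 0.05 0 0 0;0.75 0 0 0 0 0 0"
}}

```text
time: 7.82
position: [624.5, -244.6, -41.6]
eef_rot: [0.183, 0.983, 0.0, -0.0]
contact_force: [0.1, -0.3, -0.2]
width: 64.0
grip_force: 0.0
```

Still free, so I try closing here.

{"fn": "send_rows", "kwargs": {
  "increments": "0.55 0 0 0 0 0 0;0.55 0 0 0 0 0 0;0.55 0 0 0 0 0 0",
  "force": 40
}}

```text
time: 8.2
position: [624.9, -244.9, -40.8]
eef_rot: [0.183, 0.983, -0.0, 0.0]
contact_force: [-0.9, 0.2, 4.3]
width: 49.1
grip_force: 41.6
```

{"fn": "send_rows", "kwargs": {
  "increments": "0.5 0 0 0 0 0 0;0.5 0 0 -0.1 0 0 0;0.5 0 0 -0.2 0 0 0;0.5 0 0 -0.5 0 0 0;0.5 0 0 0 0 0 0"
}}

```text
time: 8.82
position: [626.1, -245.5, -7.6]
eef_rot: [0.183, 0.983, -0.0, 0.002]
contact_force: [-0.3, 0.2, -0.1]
width: 49.8
grip_force: 41.6
```

```bash
python3 - <<'E'
from h import *
s,c=cap('wrist');print(s['position'],s['width'],s['contact_force'],s['grip_force'])
for e,a in ell(c,(12,90,60),(32,255,255),inner=False,amin=1500)+ell(c,(12,90,60),(32,255,255),inner=True,amin=300):print(e,a,wplane(s,c,e[0],8))
save('w5',c['image'])
E
```

```text
[ 626.08 -245.46   -7.63] 49.813672461357335 [-0.33  0.15 -0.13] 41.55761302448809
((317.9355773925781, 318.5741271972656), (112.61090087890625, 123.87601470947266), 90.27934265136719) 10928.5 [ 641.82 -251.86    8.  ]
((141.24888610839844, 80.30585479736328), (78.79158020019531, 86.13164520263672), 58.25739288330078) 4572.0 [ 500.02 -287.31    8.  ]
((317.6181640625, 322.1688537597656), (36.8696174621582, 41.487213134765625), 80.11890411376953) 1203.0 [ 643.67 -252.75    8.  ]
```

View pics/w5.png

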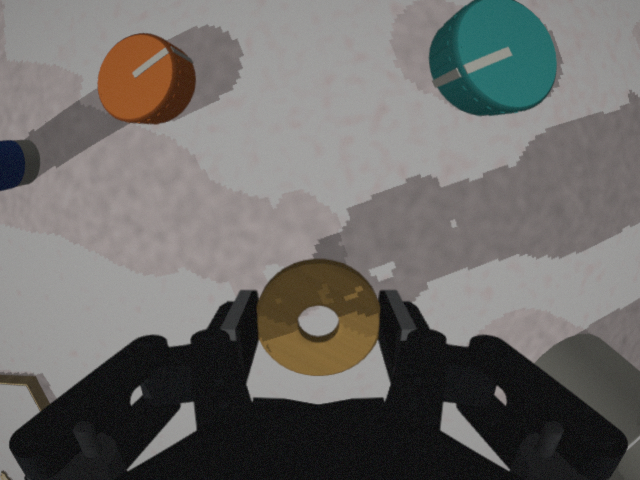

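The ring is lifted and held flat between the pads at image (318,320), with its hole at (318,322). Now I compute its offset from the TCP and the move to the shaft.

```bash
python3 - <<'E'
from h import *
s,c=cap('wrist');T=pose(s)
L=ell(c,(12,90,30),(32,255,255),inner=False,amin=8000)+ell(c,(12,90,30),(32,255,255),inner=True,amin=300)+ell(c,(12,90,70),(32,255,255),inner=True,amin=300)
zt=T[2,3]+49
for e,a in L:
    p=wplane(s,c,e[0],zt);q=wplane(s,c,e[0],zt-8);print(e,a,'tool',(np.linalg.inv(T)@[*p,1])[:3],'bot',(np.linalg.inv(T)@[*q,1])[:3],'dia',2*np.sqrt(a/np.pi)/371.65*np.linalg.norm(p-wray(s,c,e[0])[0]))
g=go(s,[635.6,106.6,175-41]);print(g,s['joints'])
E
```

```text
((317.9317932128906, 317.4279479980469), (115.28592681884766, 124.28450775146484), 88.5842056274414) 11246.0 tool [  0.28  -0.34 -49.  ] bot [ -3.71  -0.34 -40.99] dia 48.09259218487106
((317.92724609375, 320.4783935546875), (32.678218841552734, 41.847801208496094), 89.4901351928711) 1069.5 tool [ -1.09  -0.35 -49.  ] bot [ -5.17  -0.34 -40.99] dia 14.892784504472612
((317.63397216796875, 322.77301025390625), (37.96500778198242, 41.983951568603516), 82.74901580810547) 1244.0 tool [ -2.14  -0.46 -49.  ] bot [ -6.28  -0.47 -40.99] dia 16.11308460760757
[ 2.92  8.3  -3.57] [-0.49  0.61  0.01  0.97  0.   -0.13]
```

{"fn": "send_rows", "kwargs": {
  "increments": "0.5 0.2 0.6 -0.9 0 0 0;0.5 0.35 0.95 -0.9 0 0 0;0.5 0.35 0.95 -0.9 0 0 0;0.5 0.35 0.95 -0.87 0 0 0;0.5 0.35 0.95 0 0 0 0;0.5 0.35 0.95 0 0 0 0;0.5 0.35 0.95 0 0 0 0;0.5 0.35 0.95 0 0 0 0"
}}

```text
time: 9.93
position: [629.3, 65.3, 132.3]
eef_rot: [0.183, 0.983, -0.0, -0.001]
contact_force: [-0.0, 0.1, -0.6]
width: 49.4
grip_force: 41.9
```

{"fn": "send_rows", "kwargs": {
  "increments": "0.5 0.3 0.95 0 0 0 0;0.5 0 0.1 0 0 0 0;0.5 0 0 0 0 0 0"
}}

```text
time: 10.3
position: [633.5, 107.6, 132.5]
eef_rot: [0.182, 0.983, -0.0, -0.001]
contact_force: [0.1, 0.1, -1.1]
width: 49.3
grip_force: 41.9
```

```bash
cat > hole.py <<'E'
from h import *
s,c=cap('wrist');T=pose(s);print(s['position'],s['width'],s['grip_force'],az(s))
print('need',go(s,[634.3,107.5,s['position'][2]])*40)
L=ell(c,(12,90,30),(32,255,255),inner=False,amin=8000)+ell(c,(12,90,30),(32,255,255),inner=True,amin=200)
for e,a in L:print(e,a)
tip=wproj(s,c,[635.6,106.6,145]);print('tip expected px',tip)
im=cv2.cvtColor(c['image'],cv2.COLOR_RGB2HSV)
m=((im[...,2]>135)&(im[...,1]<70)).astype(np.uint8);n,lab,st,ce=cv2.connectedComponentsWithStats(m)
for i in range(1,n):
    if st[i,4]>10 and abs(ce[i]-tip).max()<60: print(ce[i],st[i])
np.save('hole.npy',c['image'])
E
python3 hole.py
```

```text
[633.46 107.57 132.45] 49.28738411842212 41.87727817799896 158.97150415977507
need [-0.81  0.23 -0.  ]
((317.642822265625, 316.1446228027344), (118.69464874267578, 125.70046997070312), 94.67810821533203) 11589.0
((317.9759826660156, 320.5191650390625), (28.146814346313477, 37.74994659423828), 87.70309448242188) 835.0
tip expected px [318.26 289.2 ]
```

{"fn": "send_rows", "kwargs": {
  "increments": "0.5 -0.02 0.01 0.4 0 0 0;0.5 0 0 0.22 0 0 0;0.5 0 0 0 0 0 0"
}}

```text
time: 10.72
position: [633.6, 106.9, 106.9]
eef_rot: [0.183, 0.983, -0.0, -0.001]
contact_force: [-0.7, -0.7, -1.5]
width: 49.4
grip_force: 41.9
```

```bash
python3 hole.py; python3 - <<'E'
import numpy as np,cv2
im=np.load('hole.npy')[250:390,240:400]
cv2.imwrite('pics/w6.png',cv2.cvtColor(cv2.resize(im,None,fx=4,fy=4,interpolation=cv2.INTER_CUBIC),cv2.COLOR_RGB2BGR))
E
```

```text
[633.59 106.89 106.86] 49.36823806306277 41.871431954205036 158.8700908499164
need [-0.44  0.82 -0.  ]
((318.273681640625, 316.6441345214844), (120.77812957763672, 126.4441146850586), 75.01344299316406) 11813.0
((318.1971435546875, 319.79559326171875), (29.82110595703125, 37.556312561035156), 88.35851287841797) 888.0
tip expected px [319.67 310.66]
[317.26 310.57] [309 306  21  12 164]
```

View pics/w6.png

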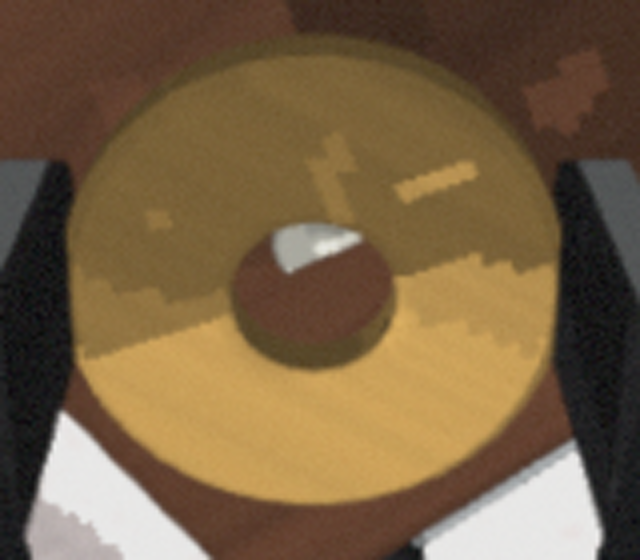

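The picture shows the D tip inside the ring's hole, at crop (320,241). That is about 2 mm towards tool +x from the hole's centre. I correct by x +1.5 and y +0.6 mm and descend.

{"fn": "send_rows", "kwargs": {
  "increments": "0.5 0.04 0.015 0 0 0 0;0.5 0 0 0 0 0 0;0.5 0 0 0.2 0 0 0;0.5 0 0 0.2 0 0 0;0.5 0 0 0.2 0 0 0;0.5 0 0 0 0 0 0"
}}

```text
time: 11.52
position: [632.6, 108.7, 83.3]
eef_rot: [0.183, 0.983, -0.0, -0.001]
contact_force: [-0.6, 0.0, 0.1]
width: 49.8
grip_force: 41.9
```

```bash
python3 hole.py
```

```text
[632.57 108.69  83.29] 49.78595496147884 41.87349427957088 158.9248588103459
need [-2.04 -0.49 -0.  ]
((318.8588562011719, 315.3105773925781), (122.65560150146484, 128.94705200195312), 59.98089599609375) 11905.5
((316.63336181640625, 325.2710266113281), (34.11204147338867, 46.31039047241211), 17.78597068786621) 1199.5
tip expected px [316.45 341.4 ]
[314.65 338.89] [303 331  27  18 309]
```

{"fn": "send_rows", "kwargs": {
  "increments": "0.5 0 0 0.05 0 0 0;0.5 0 0 0.05 0 0 0;0.5 0 0 0.05 0 0 0;0.5 0 0 0 0 0 0"
}}

```text
time: 12.08
position: [633.3, 108.7, 78.4]
eef_rot: [0.183, 0.983, -0.0, -0.0]
contact_force: [0.9, 0.6, -0.9]
width: 49.5
grip_force: 41.9
```

{"fn": "send_rows", "kwargs": {
  "increments": "0.5 0 0 0.04 0 0 0;0.5 0 0 0.03 0 0 0;0.5 0 0 0 0 0 0"
}}

```text
time: 12.45
position: [633.4, 108.8, 75.7]
eef_rot: [0.183, 0.983, 0.0, -0.0]
contact_force: [0.5, 0.5, -1.1]
width: 49.6
grip_force: 41.9
```

{"fn": "send_rows", "kwargs": {
  "increments": "0.68 0 0 0.02 0 0 0;0.72 0 0 0 0 0 0;0.8 0 0 0 0 0 0;0.85 0 0 0 0 0 0;0.85 0 0 -0.4 0 0 0;0.85 0 0 -0.6 0 0 0;0.85 0 0 -0.6 0 0 0;0.85 0 0 0 0 0 0"
}}

```text
time: 13.45
position: [635.5, 108.9, 142.4]
eef_rot: [0.183, 0.983, 0.001, 0.003]
contact_force: [0.5, 0.9, -0.7]
width: 72.3
grip_force: 0.0
```

```bash
python3 - <<'E'
from h import *
s,c=cap('wrist');T=pose(s);print(s['position'],s['width'],az(s))
for i in(0,1):
  for e,a in ell(c,(12,90,30),(32,255,255),inner=bool(i),amin=250):
    if abs(e[0][0]-318)<60:print(i,e,a,wplane(s,c,e[0],123))
print(dtip(s,c,[634.3,106.5,145]))
u,v=np.round(wproj(s,c,[634,106,125])).astype(int);save('w7',cv2.resize(c['image'][v-45:v+45,u-60:u+60],None,fx=6,fy=6,interpolation=cv2.INTER_CUBIC))
E
```

```text
[635.53 108.87 142.36] 72.27511882759119 158.930008601197
0 ((316.73077392578125, 262.9847717285156), (91.01201629638672, 92.27462005615234), 68.21794891357422) 6401.0 [634.52 108.27 123.  ]
1 ((314.8712158203125, 267.68896484375), (25.808753967285156, 34.658287048339844), 20.608264923095703) 681.5 [636.79 106.24 123.  ]
{'cen': array([313.19, 276.99]), 'C': array([635.49, 106.6 , 145.  ]), 'yaw': np.float64(6.003587766707934), 'w': np.float64(6.858764093746231), 'l': np.float64(10.077046141758586), 'flat': np.float64(7.935956616965598), 'area': 193.75}
```

View pics/w7.png

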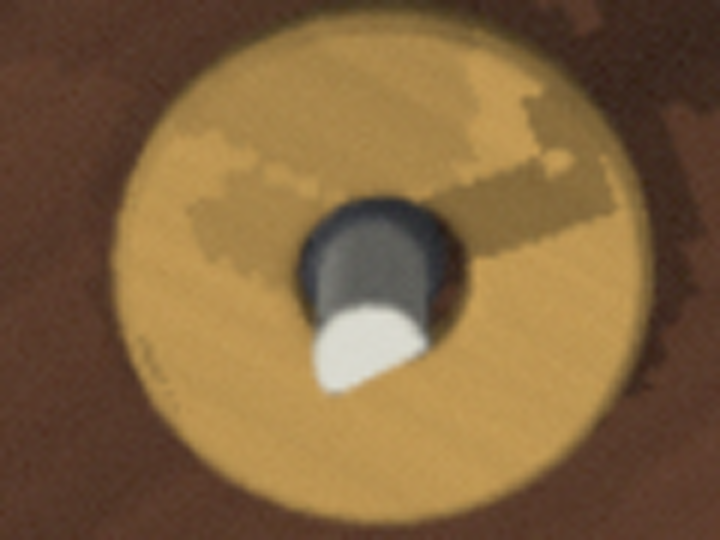

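The ring lies over the bush with the shaft standing through its hole. The axis is at (635.5,106.6) and the flat's yaw is about 5°. Now the knob; I have used all ten views, so from here I work by numbers only.

{"fn": "send_rows", "kwargs": {
  "increments": "0.75 0.08 -0.9 0 0 0 0;0.75 0.08 -0.95 0 0 0 0;0.75 0.08 -0.95 0 0 0 0;0.75 0.08 -0.95 0 0 0 0;0.75 0.08 -0.95 0.3 0 0 0;0.75 0.08 -0.95 0.3 0 0 0;0.75 0.08 -0.95 0.3 0 0 0;0.75 0.08 -0.95 0.3 0 0 0"
}}

```text
time: 14.5
position: [499.6, -164.5, 89.6]
eef_rot: [0.183, 0.983, 0.0, -0.001]
contact_force: [-0.1, -0.6, 0.5]
width: 64.2
grip_force: 0.0
```

{"fn": "send_rows", "kwargs": {
  "increments": "0.75 0.06 -0.8 0 0 0 0;0.75 0 0 0 0 0 0"
}}

```text
time: 14.75
position: [485.7, -194.0, 89.8]
eef_rot: [0.185, 0.983, 0.0, -0.001]
contact_force: [-0.7, 1.5, 0.1]
width: 64.1
grip_force: 0.0
```

```bash
cat > knob.py <<'E'
from h import *
import sys
s,c=cap('wrist');T=pose(s);print(s['position'],s['width'],az(s))
g=[471,-186,28];zt=28
if len(sys.argv)>1:   # knob in hand: guess at tool x,y,z of its top
    g=(T@[0,0,-63,1])[:3];zt=g[2]
uv=wproj(s,c,g);u,v=np.round(uv).astype(int);print('expect',uv)
R=60;x0,y0=max(0,u-R),max(0,v-R);k=4
im=cv2.resize(c['image'][y0:v+R,x0:u+R],None,fx=k,fy=k,interpolation=cv2.INTER_CUBIC)
px=lambda p:(np.array(p,float)+.5)/k-.5+[x0,y0]
V=im.max(2);dark=(V<60).astype(np.uint8)
cs=[q for q in cv2.findContours(dark,0,cv2.CHAIN_APPROX_NONE)[0] if cv2.contourArea(q)>2000]
for q in cs:
    e=cv2.fitEllipse(q);print('dark',px(e[0]),np.array(e[1])/k,wplane(s,c,px(e[0]),zt/2 if zt==28 else zt))
# white line inside: bright pixels enclosed in hull of dark blob nearest centre
q=min(cs,key=lambda q:abs(cv2.pointPolygonTest(q,(R*k,R*k),True)) if cv2.pointPolygonTest(q,(R*k,R*k),True)<0 else 0)
mask=np.zeros_like(dark);cv2.drawContours(mask,[cv2.convexHull(q)],-1,1,-1);mask=cv2.erode(mask,np.ones((7,7)))
w=((V>110)&(mask>0)).astype(np.uint8)
for l in cv2.findContours(w,0,cv2.CHAIN_APPROX_NONE)[0]:
    if cv2.contourArea(l)<150: continue
    (cx,cy),(a,b),t=cv2.minAreaRect(l);vx,vy,lx,ly=cv2.fitLine(l,cv2.DIST_L2,0,.01,.01).ravel();h=max(a,b)/2
    p1,p2=[wplane(s,c,px((lx+i*h*vx,ly+i*h*vy)),zt) for i in(-1,1)];d=p2-p1
    print('line',px((cx,cy)),'len',np.linalg.norm(d),'wid',min(a,b)/k,p1[:2],p2[:2],'yaw+-',np.degrees(np.arctan2(d[1],d[0])))
save('k%d'%int(s['time']*100),c['image'])
E
python3 knob.py
```

```text
[ 485.72 -194.04   89.83] 64.0695970542486 158.72958625060286
expect [321.48 221.03]
dark [321.39 215.38] [55.24 61.09] [ 469.89 -185.48   14.  ]
line [336.75 218.75] len 17.64796529193606 wid 4.25 [ 470.07 -184.25] [ 476.24 -167.72] yaw+- 69.521104425959
```

{"fn": "send_rows", "kwargs": {
  "increments": "0.7 0.2 0.02 0.6 0 0 0;0.7 0.25 0.03 0.6 0 0 0;0.7 0 0 0.6 0 0 0;0.7 0 0 0.1 0 0 0;0.7 0 0 0 0 0 0"
}}

```text
time: 15.42
position: [471.5, -183.9, 15.1]
eef_rot: [0.182, 0.983, 0.0, -0.0]
contact_force: [-0.3, -0.9, 0.2]
width: 59.3
grip_force: 0.0
```

```bash
python3 knob.py; python3 - <<'E'
from h import *
s,c=cap('wrist')
# triangulate the marker's middle from both views
im=1
print(go(s,[469.7,-185.7,-34]))
E
```

```text
[ 471.55 -183.9    15.13] 59.31303785788224 158.98727021232563
expect [314.18 285.49]
dark [315.68 274.32] [78.73 86.14] [ 470.52 -185.09   14.  ]
line [335.   282.95] len 17.802789270895854 wid 5.788158416748047 [ 470.62 -184.5 ] [ 476.33 -167.64] yaw+- 71.29609372000589
[ 0.04 -0.05  1.24]
```

The knob marker reads the same in both views on the z = 28 plane, so the height checks out. The knob's yaw is about 70.5°. Descend and grip.

{"fn": "send_rows", "kwargs": {
  "increments": "0.7 0.02 -0.05 0.5 0 0 0;0.7 0 0 0.5 0 0 0;0.7 0 0 0.22 0 0 0;0.7 0 0 0 0 0 0"
}}

```text
time: 16.02
position: [469.7, -186.0, -33.7]
eef_rot: [0.183, 0.983, 0.0, -0.0]
contact_force: [-0.9, -0.2, 0.5]
width: 60.0
grip_force: 0.0
```

{"fn": "send_rows", "kwargs": {
  "increments": "0.3 0 0 0 0 0 0;0.3 0 0 0 0 0 0;0.3 0 0 0 0 0 0;0.3 0 0 0 0 0 0",
  "force": 60
}}

```text
time: 16.52
position: [470.7, -186.6, -32.6]
eef_rot: [0.183, 0.983, -0.0, 0.001]
contact_force: [-1.2, 0.5, 6.5]
width: 38.3
grip_force: 60.3
```

{"fn": "send_rows", "kwargs": {
  "increments": "0.3 0 0 -0.2 0 0 0;0.3 0 0 -0.5 0 0 0.9;0.3 0 0 -0.7 0 0 0.95;0.3 0 0 -0.7 0 0 0.95;0.3 0 0 -0.7 0 0 0.95;0.3 0 0 -0.7 0 0 0.95;0.3 0 0 -0.6 0 0 0.95;0.3 0 0 0 0 0 0.88"
}}

```text
time: 17.52
position: [471.0, -186.9, 132.8]
eef_rot: [0.686, 0.727, 0.0, 0.002]
contact_force: [-0.0, -0.7, -0.8]
width: 38.0
grip_force: 60.2
```

{"fn": "send_rows", "kwargs": {
  "increments": "0.3 0 0 0 0 0 0"
}}

```text
time: 17.65
position: [469.7, -186.1, 130.7]
eef_rot: [0.684, 0.73, 0.0, 0.0]
contact_force: [-0.5, 0.1, -0.0]
width: 38.2
grip_force: 60.2
```

```bash
python3 knob.py hand; python3 - <<'E'
from h import *
s,c=cap('wrist');print(s['joints'],s['grip_force'],s['width'],go(s,[635.5,106.6,s['position'][2]]))
E
```

```text
[ 469.7  -186.08  130.73] 38.20056157668994 93.72195239160548
expect [319.2  334.01]
dark [317.08 326.74] [116.46 135.23] [ 468.71 -183.09  193.73]
line [318. 364.] len 42.50135222477843 wid 34.25 [ 449.13 -204.14] [ 491.55 -201.46] yaw+- 3.6063069403420793
line [343.62 329.75] len 17.700407850208258 wid 7.25 [ 469.54 -184.41] [ 487.2  -183.19] yaw+- 3.9655422444102157
line [362.25 285.  ] len 4.3548070897022155 wid 3.535533905029297 [ 482.07 -164.27] [ 485.06 -167.43] yaw+- -46.5398830867886
line [275.05 278.26] len 3.0341993243126617 wid 2.4871246814727783 [ 451.58 -165.77] [ 454.34 -164.52] yaw+- 24.365161742228526
[-0.54  0.21 -0.25  1.12  0.    0.97] 60.224922727793455 37.91746895528193 [7.02 4.63 0.  ]
```

The knob is in hand with its line at 4.0°, against 5.1° for the shaft flat, so it is within tolerance. I go beside the shaft to re-measure the shaft at this tool yaw.

{"fn": "send_rows", "kwargs": {
  "increments": "0.3 0.86 0.65 0 0 0 0;0.3 0.86 0.65 0 0 0 0;0.3 0.86 0.65 0 0 0 0;0.3 0.86 0.65 0 0 0 0;0.3 0.86 0.65 0 0 0 0;0.3 0.86 0.65 0 0 0 0;0.3 0.84 0.65 0 0 0 0;0.3 0 0 0 0 0 0"
}}

```text
time: 18.75
position: [636.8, 67.5, 129.0]
eef_rot: [0.682, 0.731, -0.0, -0.001]
contact_force: [-0.6, -0.1, -1.3]
width: 38.1
grip_force: 60.4
```

```bash
python3 knob.py hand|grep -v dark; python3 - <<'E'
from h import *
s,c=cap('wrist');d=dtip(s,c,[635.5,106.6,145]);print(d)
for i in(0,1):
  for e,a in ell(c,(12,90,30),(32,255,255),inner=bool(i),amin=250): print(i,e,a,wplane(s,c,e[0],123))
print(go(s,[635.5,106.6,s['position'][2]])*40, np.linalg.inv(pose(s))@[*d['C'],1])
E
```

```text
[636.83  67.48 128.98] 38.08468723199909 93.94994484344494
expect [319.2  334.02]
line [318.  363.5] len 42.85764464317713 wid 34.75 [616.16  49.51] [658.93  52.38] yaw+- 3.8279237357580724
line [343.62 329.61] len 18.091399530544493 wid 8.21384048461914 [636.56  69.09] [654.59  70.48] yaw+- 4.411071605490249
line [362.89 286.69] len 3.189468839540903 wid 3.833437442779541 [649.87  88.28] [651.91  85.84] yaw+- -50.02052289593809
{'cen': array([320.93, 203.04]), 'C': array([635.52, 106.64, 145.  ]), 'yaw': np.float64(4.832712572062997), 'w': np.float64(5.773963674218862), 'l': np.float64(9.782375947888355), 'flat': np.float64(8.617461656668436), 'area': 221.25}
0 ((324.52667236328125, 192.85748291015625), (102.79692077636719, 104.61600494384766), 128.52027893066406) 8189.0 [635.99 108.51 123.  ]
0 ((612.7347412109375, 270.8658142089844), (67.71167755126953, 445.8593444824219), 3.7068896293640137) 14930.5 [839.09  75.88 123.  ]
1 ((323.95465087890625, 196.37847900390625), (29.910463333129883, 34.193511962890625), 12.91678524017334) 784.5 [635.83 106.67 123.  ]
[40.46  2.3  -0.01] [ 40.5    2.29 -15.96   1.  ]
```

{"fn": "send_rows", "kwargs": {
  "increments": "0.3 0.5 0.03 0 0 0 0;0.3 0.48 0.03 0 0 0 0;0.3 0 0 0.2 0 0 0;0.3 0 0 0.15 0 0 0;0.3 0 0 0 0 0 0"
}}

```text
time: 19.48
position: [635.3, 103.8, 115.2]
eef_rot: [0.685, 0.729, -0.001, -0.001]
contact_force: [-0.7, -0.0, -0.7]
width: 37.8
grip_force: 60.4
```

```bash
python3 - <<'E'
from h import *
s,c=cap('wrist');print(s['position'],s['contact_force'],s['wrist_torque'],go(s,[635.5-.1,106.6-1.3,96])*40)
E
```

```text
[635.32 103.81 115.19] [-0.66 -0.02 -0.68] [0.02 0.06 0.02] [ 1.48  0.21 19.19]
```

{"fn": "send_rows", "kwargs": {
  "increments": "0.3 0.03 0 0 0 0 0;0.3 0 0 0.08 0 0 0;0.3 0 0 0.08 0 0 0;0.3 0 0 0 0 0 0"
}}

```text
time: 20.02
position: [635.7, 105.3, 109.4]
eef_rot: [0.684, 0.729, -0.0, -0.0]
contact_force: [-0.1, -0.2, -0.6]
width: 38.3
grip_force: 60.4
```

{"fn": "send_rows", "kwargs": {
  "increments": "0.3 0 0 0.07 0 0 0;0.3 0 0 0.07 0 0 0;0.3 0 0 0 0 0 0"
}}

```text
time: 20.4
position: [635.7, 105.4, 103.8]
eef_rot: [0.684, 0.729, -0.0, -0.0]
contact_force: [0.8, 0.1, -0.5]
width: 38.0
grip_force: 60.4
```

{"fn": "send_rows", "kwargs": {
  "increments": "0.3 0 0 0.07 0 0 0;0.3 0 0 0.07 0 0 0;0.3 0 0 0 0 0 0"
}}

```text
time: 20.78
position: [635.7, 105.4, 98.2]
eef_rot: [0.684, 0.729, -0.0, -0.0]
contact_force: [0.3, 0.9, 0.2]
width: 38.0
grip_force: 60.4
```

{"fn": "send_rows", "kwargs": {
  "increments": "0.3 0 0 0.05 0 0 0;0.3 0 0 0.05 0 0 0;0.3 0 0 0 0 0 0"
}}

```text
time: 21.15
position: [636.2, 105.4, 95.1]
eef_rot: [0.684, 0.729, 0.0, 0.0]
contact_force: [-0.7, 0.0, 3.7]
width: 38.2
grip_force: 60.5
```

{"fn": "send_rows", "kwargs": {
  "increments": "0.3 0 0 0.05 0 0 0;0.3 0 0 0.05 0 0 0;0.3 0 0 0 0 0 0",
  "force": 80
}}

```text
time: 21.52
position: [636.5, 105.5, 92.3]
eef_rot: [0.684, 0.729, 0.001, 0.001]
contact_force: [-3.6, -0.1, 10.8]
width: 38.0
grip_force: 80.9
```

{"fn": "send_rows", "kwargs": {
  "increments": "0.3 0 0 0.03 0 0 0;0.3 0 0 0 0 0 0;0.3 0 0 0 0 0 0"
}}

```text
time: 21.9
position: [636.6, 105.5, 92.1]
eef_rot: [0.684, 0.729, 0.001, 0.001]
contact_force: [-5.2, -1.2, 15.0]
width: 37.8
grip_force: 81.3
```

```bash
python3 knob.py hand|grep -v dark; python3 - <<'E'
from h import *
_,c=cap('side')
im=cv2.cvtColor(c['image'],cv2.COLOR_RGB2HSV);m=cv2.inRange(im[120:220,200:300],(12,110,80),(30,255,255));n,l,st,ce=cv2.connectedComponentsWithStats(m)
print([(ce[i]+[200,120],st[i]) for i in range(1,n) if st[i,4]>15])
K,T=c['camera_matrix'],c['T']
for z in(115,123):
    q=T[:3,:3].T@(np.array([635.5,106.6,z])-T[:3,3]);print(K[0,2]+K[0,0]*q[0]/-q[2],K[1,2]-K[1,1]*q[1]/-q[2],'px/mm',K[0,0]/-q[2])
E
```

```text
[636.65 105.46  92.12] 37.80144900537758 93.63404990202272
expect [319.19 334.01]
line [349.45 376.67] len 18.098209224982135 wid 8.566051483154297 [641.17  84.45] [659.06  87.23] yaw+- 8.820651518210331
line [343.52 329.64] len 18.180146832915007 wid 8.60185718536377 [636.11 107.14] [654.25 108.37] yaw+- 3.864758108164675
line [362.28 285.6 ] len 3.0556487832901285 wid 2.820096015930176 [649.41 126.58] [651.3  124.19] yaw+- -51.598085739312396
[(array([288.18, 132.84]), array([ 73,   0,  27,  31, 624], dtype=int32)), (array([252.94, 177.04]), array([ 40,  49,  24,  13, 113], dtype=int32))]
249.56719325586292 175.53582268427482 px/mm 0.49746719393461314
249.432221120852 172.00717841304842 px/mm 0.49940665356672187
```

The marker hasn't moved in the hand, so the grip hasn't slipped. The push is 15 N against a hard stop, about 4 mm below first contact, and the side view shows the ring lying at the post. I hand it in.

```bash
python3 -c "
from plant import workorder
print(workorder.finish_job())"
```

```text
the job is handed in; nothing more can be done
None
```

I handed the job in at about 22 s of the 67 s: the ring lies over the post, and the knob is fully on the shaft and still held down against the stop with about 15 N; the hand-in returned no verdict.

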